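# Slide a backing board off the stack into a picture frame

### The job

Put the back on the picture frame that lies face down beside the tray of backing boards: pressing lightly from above, slide the top board off the stack, out of the open end of the tray and into the frame, without lifting it and without disturbing the boards below. Tuck its leading edge under the two metal tongues on the frame's far side, let it lie flat and fully home, and only then turn the brass button across it. There is glass under the board, so keep the pressure gentle throughout, and leave everything else on the desk as it is.

Things in the scene. Friction and masses are not known exactly. Their poses are not given: they have to be found in the camera images.
- board_top: the top backing board, light brown smooth hardboard, 120 (x) x 160 (y) x 6 mm, 85 to 145 g; origin at the centre of its underside, upper face 27 mm above the desk. Square on the stack within 2 mm and 0.02 rad. Too wide to grasp. Never press it with more than 25 N, even for an instant (touch it at 5 mm/s; all is hard under it, 1 mm too low is over 10 N), nor lift it over 14 mm.
- press_point (a point): point on board_top's upper face, 15 mm towards its +y from the middle. A closed fingertip pressed here with about 9 N carries the board along without turning it, since the boards slide on one another more easily than under the fingertip. Pressed too lightly the tip slips over the board; two spread fingertips load unevenly and twist it.
- board_2: the uppermost of the three darker brown boards that stay behind, same size and weight as board_top, lying flush under it; origin at the centre of its underside. It must not shift by more than 5 mm.
- board_3: the middle one of the three darker brown boards that stay behind, same size and weight as board_top, lying flush under it; origin at the centre of its underside. It must not shift by more than 5 mm.
- board_4: the lowest of the three darker brown boards that stay behind, same size and weight as board_top, lying flush under it; origin at the centre of its underside. It must not shift by more than 5 mm.
- tray: fixed dark steel tray with the stack of four boards on its 3 mm floor; origin on the desk under the stack's centre. Closed at +y: the back wall, 40 mm high, stands 2 mm behind the stack; side walls 40 mm high, 3 mm beside the boards, reach only 60 mm forward from it, so a board is free of them after sliding 58 mm towards -y. Open at -y, towards the frame.
- tray_mouth (a point): middle of the tray's open end, on its floor, 80 mm from the tray's origin towards -y; the stack ends here too. The frame begins 12 to 29 mm further on.
- frame: fixed wooden picture frame lying face down, its back open upwards; 168 (x) x 206 (y) mm outside, rims 20 mm wide and 18 mm high (3 mm lower than board_top's underside on the stack). Origin on the desk under its centre. The tray lies on its +y side, parallel within 0.015 rad, its origin 195 to 212 mm away and at most 6 mm off sideways.
- recess (a point): centre of the floor of the frame's recess, 10 mm above the desk (paper over the glass). The recess is 128 (x) x 166 (y) mm. A board that is home lies flat on this floor, centred within a few mm, its upper face 16 mm above the desk and 2 mm below the rims.
- entry_rim (a point): middle of the inner upper edge of the frame's +y rim, 83 mm from the centre, 18 mm above the desk. The board slides over this rim, tips forward by itself and sinks under the fingertip by 0.5 to 0.8 mm per 10 mm of travel; when its +y edge has passed the rim that end drops 8 mm into the recess.
- tongues (a point): midway between the inner ends of two fixed steel tongues, 14 mm wide, at x = -32 and +32 mm, that reach 10 mm over the recess from the frame's -y rim; the point is 73 mm from the frame's centre at the height of their undersides, 18.5 mm above the desk. The board fits only when its -y edge has dipped into the recess and slides in under them.
- turn_button (a joint): angle (rad) of the brass turn button on the frame's -x rim, on a vertical pivot; it stays where it is left (about 1.5 N at its end to move). 0: points along the rim to the frame's -y; negative: outwards (starts -0.5 to 0.05); pi/2: to the frame's +x, across the board; stop at 1.65. Bar 12 mm wide, 32 mm long from the pivot, 19 to 23 mm above the desk. Push it round from its outer side.
- button_pivot (a point): point on the button's pivot axis at its upper face, 23 mm above the desk; at x = -74, y = +35 mm in the frame's axes
- button_tip (a point): point on the button's upper face 26 mm from the pivot, near its free end
- masking_tape: bystander: yellow roll of tape lying flat, 90 mm across, 24 mm high, on the left of the desk; origin under its centre
- washi_tape: bystander: small red roll of tape lying flat, 56 mm across, 15 mm high, on the left; origin under its centre
- screwdriver: bystander: red-handled screwdriver, 170 mm, lying on the right; origin under its middle
- eraser: bystander: small blue eraser, 24 x 52 x 14 mm, lying beyond the frame and tray; origin under its centre
There are look-alikes about, which are no part of the job. Leave any green or pink look-alike of the tray alone.

How it is judged:
By the outcome, as a careful person would: the job done as asked, in the order asked, and still so for the second after the job is handed in, with the robot touching nothing.
It also fails if it takes over 67 s, if anything falls off the work surface, if the arm or the gripper's body presses on something with over 40 N, if the wrist force passes 120 N, or if a joint passes its speed limit or range.

### The arm

A 7-joint arm with a two-finger parallel gripper is mounted at the origin on the work surface. World frame = base frame: x ahead of the robot, y to its left, z up, the work surface at z = 0. Lengths are in m, angles in rad, forces in N, time in s.
With the tool pointing down it reaches from about 0.4 to 0.85 m from the base axis. Payload 10.4 kg.
Tool frame: the origin (TCP) lies on the centre line of the jaws, within the pads' length; the fingertips stand 11 mm ahead of it and the grasp point (between the pads) lies 8 mm behind it (manip.finger_overhang is the distance from the TCP to the fingertips, in m); z points along the fingers, y is the line along which they close (so a half turn about z gives the same grasp; the last joint's range is limited). The gripper opens to 85 mm and grips with 20 to 120 N. Pads are 22 mm wide; open, the fingers measure 114 mm over their backs; the gripper's body (76 mm by 85 mm) begins 54 mm behind the grasp point. The pads swing forward as they close: fully open they stand 13 mm farther back than shut.
Start: joints at [-1.16, 0.332, -0.065, 1.46, 0.022, 1.35, -0.088], TCP at [0.263, 0.567, 0.242] pointing down, gripper open.
Joint ranges: [-2.6, 2.6], [-0.5, 2.12], [-1.47, 1.34], [0.16, 2.42], [-1.27, 4.41], [0.06, 2.06], [-2.6, 2.6]. Speed limits (rad/s): [2.22, 2.22, 2.79, 2.79, 3.14, 3.14, 3.14].

### API

Orientations are given as a unit quaternion [x, y, z, w].
In Python, from workcell import manip, imaging, workorder gives the robot as it stands.
- The arm moves only by the tool jog_arm, never from a script. Its argument "deltas" is a list of rows, each an object with "gripper": the opening, from 0 (shut) to 1 (fully open); "offset": the shift along the tool's x, y, z in m, a list of three; "rotation": the turn, a rotation vector about the tool's x, y, z in degrees, a list of three. In form: [{"gripper": gripper, "offset": [tx, ty, tz], "rotation": [ax, ay, az]}, ...]. A call has 1 to 20 rows; each row shifts and turns the commanded pose from where the row before left it, along the tool's axes as they then stand; what a row does not reach is not made up. A row lasts 1/10 s, in which the tool goes at most 50 mm and 8.59 degrees, less where a joint would pass 70% of its speed; a pose out of reach is approached as far as the arm can. A call with a gripper value outside its range is refused whole. The fingers move at their own pace and stop on an object; "newtons" is the grip in N (left out, the last holds). Time passes only in rows, so rows that do not move let the fingers close. It gives the time, the measured TCP pose, the force, the opening and the grip force at its end, in the units of the state.
- manip.get_obs(): the state, without advancing time (a new reading comes with each control period).
- imaging.camera(name): name is "side" or "top"; returns the picture (384x512x3 uint8, blue, green, red); there is no depth.
- imaging.camera_model(name): a dict with "camera_matrix" (3x3 intrinsics, pixels), "world_to_cam" (4x4, takes a point from world to camera coordinates). Camera axes: x right, y up, looking along -z (the intrinsics and any distortion apply to the point x, -y, -z); pixel columns grow to the right and rows downward; lengths in m; the calibration is good to about 2 mm. A picture is of the moment at which its call begins. camera_model takes no time and is no camera call.
- workorder.hand_in(): hands the job in; it is judged then, once.
The state is a dict: "clock": time; "joint_pos": joint angles; "joint_velocities": joint speeds; "tau": joint torques, N m; "position": TCP position; "ee_rot": TCP orientation; "ft_force": force on the tool from outside, world axes, zero at the start; "torque": the same for the moment, N m; "grip_width": opening from 0.0 (shut) to 1.0 (fully open); "grasp_force": force on a finger pad.
Only numpy, scipy, OpenCV 4.12 (cv2) and the standard library are available. Lean on these libraries where they do the work, as an engineer would, in place of code of your own. Each camera call takes 0.05 s, during which the arm holds its last target. There are 200 camera calls.

## Working session

There is one attempt and no reset: what is moved stays moved. The work goes in short steps, Python scripts to look and compute and a tool call to move; the robot and the scene stay as the last step left them, time stands still between calls to the robot, and variables do not carry over. Pictures are saved under pics/ and viewed, at most 10 in all, crops included, and the job is handed in when it is done.

Besides the shell and the picture viewer there is one more tool, called as name(argument=value, ...) on one line, values as JSON. jog_arm: Moves the arm, as the interface text tells. Its arguments: {"type":"object","properties":{"deltas":{"type":"array","items":{"type":"object","properties":{"gripper":{"type":"number"},"offset":{"type":"array","items":{"type":"number"}},"rotation":{"type":"array","items":{"type":"number"}}}}},"newtons":{"type":"number"}},"required":["deltas"]}

```bash
mkdir -p pics; ls
python3 - <<'E'
from workcell import manip, imaging, workorder
import cv2
for n in("top","side"):
    cv2.imwrite(f"pics/{n}0.png",imaging.camera(n))
    print(n,imaging.camera_model(n))
o=manip.get_obs(); print(o, manip.finger_overhang)
E
```

```text
pics
top {'camera_matrix': array([[424.09534771,   0.        , 252.25294631],
       [  0.        , 424.09534771, 191.99851053],
       [  0.        ,   0.        ,   1.        ]]), 'world_to_cam': array([[-2.86916298e-02, -9.99588085e-01,  6.71605562e-04,
         5.28078183e-02],
       [ 9.78879135e-01, -2.79611427e-02,  2.02518674e-01,
        -5.47302901e-01],
       [-2.02416475e-01,  6.46801151e-03,  9.79278171e-01,
        -1.58157585e+00],
       [ 0.00000000e+00,  0.00000000e+00,  0.00000000e+00,
         1.00000000e+00]])}
side {'camera_matrix': array([[497.61121809,   0.        , 251.78181382],
       [  0.        , 497.61121809, 197.02572476],
       [  0.        ,   0.        ,   1.        ]]), 'world_to_cam': array([[ 0.98372683, -0.17849541,  0.02051637, -0.53236283],
       [ 0.08823897,  0.57943232,  0.81022964, -0.12065674],
       [-0.15651012, -0.79523429,  0.58575337, -1.34314996],
       [ 0.        ,  0.        ,  0.        ,  1.        ]])}
{'clock': 0.1, 'joint_pos': array([-1.15959724,  0.3327798 , -0.06470677,  1.46085081,  0.02161665,
        1.34989708, -0.08850439]), 'joint_velocities': array([ 0.00064213, -0.00078901,  0.00057667, -0.00284315,  0.00024891,
       -0.00201011,  0.0004669 ]), 'tau': array([ 2.25496551e-03, -6.26749492e+01,  4.96417342e-02, -3.92429137e+01,
        1.62676396e-02,  6.97600961e-03, -3.91601861e-05]), 'position': array([0.26257032, 0.56681987, 0.24161665]), 'ee_rot': array([ 2.15190728e-01,  9.76571844e-01, -6.11565656e-04, -9.87445671e-05]), 'ft_force': array([-0.12750321, -0.77819398,  0.86219659]), 'torque': array([-0.0287816 , -0.06019616, -0.02279739]), 'grasp_force': 0.0, 'grip_width': 0.9982431700957749} 0.011
```

View pics/top0.png

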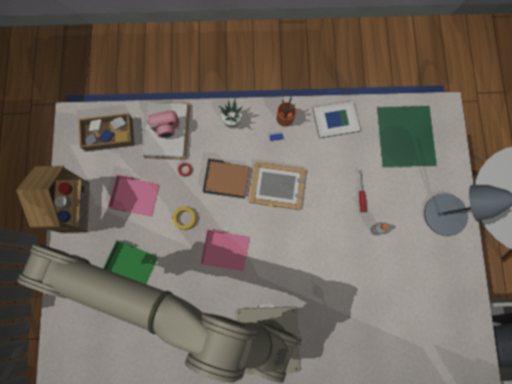

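View pics/side0.png

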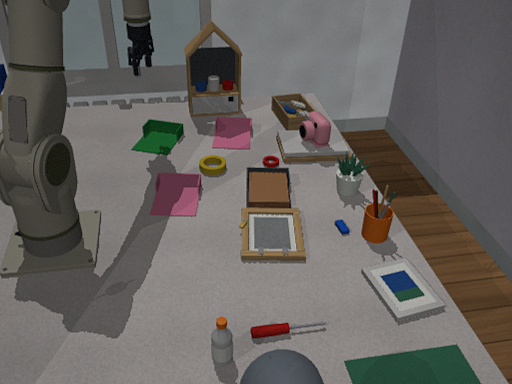

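The top view shows the dark tray holding the brown boards at about (228,179) and the wooden frame at (278,186). The eraser is at (276,137). Tray candidates are pink at (134,196) and (226,250), green at (130,262), and the dark one at (228,179). Only the dark steel one holds boards and has the frame beside it, so it fits. I'll confirm that in an enlarged crop.

```bash
cat > h.py <<'E'
import numpy as np, cv2
from workcell import manip, imaging, workorder
def ray(n,u,v):
    m=imaging.camera_model(n);K=m["camera_matrix"];T=m["world_to_cam"];R=T[:3,:3]
    d=np.array([(u-K[0,2])/K[0,0],-(v-K[1,2])/K[1,1],-1.])
    return -R.T@T[:3,3],R.T@d
def plane(n,u,v,z):
    c,d=ray(n,u,v);return c+d*(z-c[2])/d[2]
def proj(n,p):
    m=imaging.camera_model(n);q=m["world_to_cam"]@np.r_[p,1];q=m["camera_matrix"]@(q[:3]*[1,-1,-1]);return q[:2]/q[2]
def rectify(n,z,x0,x1,y0,y1,s=1000,img=None):
    """metric picture of plane z: col=(y1-y)*s, row=(x1-x)*s"""
    img=imaging.camera(n) if img is None else img
    W=[(x1,y1),(x1,y0),(x0,y0),(x0,y1)]
    src=np.float32([proj(n,[x,y,z]) for x,y in W])
    w,h=(y1-y0)*s,(x1-x0)*s
    M=cv2.getPerspectiveTransform(src,np.float32([(0,0),(w,0),(w,h),(0,h)]))
    return cv2.warpPerspective(img,M,(int(round(w)),int(round(h))),flags=cv2.INTER_CUBIC)
E
python3 - <<'E'
from h import *
for n in("top","side"):
    im=cv2.imread(f"pics/{n}0.png")
    for nm,(u,v) in dict(top=dict(board=(228,179),frame=(278,186)),side=dict(board=(269,187),frame=(272,233)))[n].items():
        print(n,nm,plane(n,u,v,.02).round(3))
    c=plane("top",254,182,.02)
a=rectify("top",.027,c[0]-.15,c[0]+.15,c[1]-.25,c[1]+.25,1000,cv2.imread("pics/top0.png"))
b=rectify("side",.018,c[0]-.15,c[0]+.15,c[1]-.25,c[1]+.25,1000,cv2.imread("pics/side0.png"))
print("x1,y1",c[0]+.15,c[1]+.25)
cv2.imwrite("pics/rect0.png",np.vstack([a,b])[:, :800])
E
```

```text
top board [0.611 0.132 0.02 ]
top frame [ 0.577 -0.066  0.02 ]
side board [0.62  0.139 0.02 ]
side frame [ 0.583 -0.078  0.02 ]
x1,y1 0.7463193673050769 0.27879266863970115
```

View pics/rect0.png

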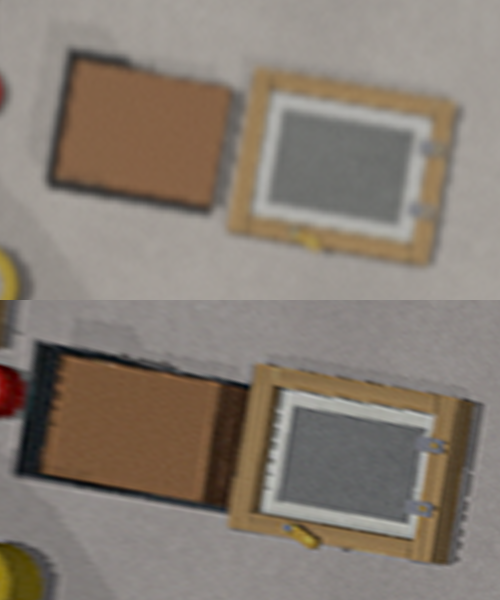

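The crop confirms it. The dark steel tray holds the brown boards, open to the right (-y). The frame has its tongues at its right end and the yellow button on the lower (-x) rim, pointing about along the rim. Next I'll take measurements.

```bash
cat > meas.py <<'E'
from h import *
def big(m):
    cs=cv2.findContours(m,cv2.RETR_EXTERNAL,cv2.CHAIN_APPROX_NONE)[0]
    return max(cs,key=cv2.contourArea)
def clean(m,k=7):
    return cv2.morphologyEx(cv2.morphologyEx(m.astype(np.uint8),cv2.MORPH_OPEN,np.ones((5,5))),cv2.MORPH_CLOSE,np.ones((k,k)))
X1,Y1=.746,.279
def W(p): return np.array([X1-p[1]/1000,Y1-p[0]/1000])
def meas(n,im,what):
    z={'board':.027,'frame':.018,'button':.023}[what]
    r=rectify(n,z,X1-.3,X1,Y1-.5,Y1,1000,im); hsv=cv2.cvtColor(cv2.GaussianBlur(r,(5,5),0),cv2.COLOR_BGR2HSV); h,s,v=cv2.split(hsv)
    if what=='board': m=(h<14)&(s>70)&(v>(105))
    if what=='frame': m=(h>=13)&(h<=22)&(s>70)&(v>100)
    if what=='button': m=(h>=20)&(h<=30)&(s>150)&(v>100)
    m=clean(m,7 if what!='button' else 3)
    if what!='frame' : m[:, :100]*= (what=='board')
    if what=='button': m[:200]=0
    if what=='frame': m[:, :200]=0
    c=big(m); (cx,cy),(w,hh),a=cv2.minAreaRect(c)
    print(n,what,"centre",W((cx,cy)).round(4),"size",round(w),round(hh),"ang",round(a,2),"area",cv2.contourArea(c))
    return r,c
if __name__=="__main__":
    for n in("top","side"):
        im=cv2.imread(f"pics/{n}0.png")
        r,_=meas(n,im,'board')
        hsv=cv2.cvtColor(r,cv2.COLOR_BGR2HSV)
        print([hsv[q[1],q[0]].tolist() for q in((140,140),(110,100),(228,100),(245,150),(265,150),(310,240),(302,235))])
        for w in('frame','button'): meas(n,im,w)
    m=imaging.camera_model("top")["world_to_cam"];print(-m[:3,:3].T@m[:3,3])
    m=imaging.camera_model("side")["world_to_cam"];print(-m[:3,:3].T@m[:3,3])
E
python3 meas.py
```

```text
top board centre [0.614  0.1349] size 158 119 ang 10.3 area 13595.5
[[13, 121, 131], [13, 120, 130], [14, 98, 115], [17, 98, 154], [20, 9, 164], [22, 135, 164], [20, 134, 156]]
top frame centre [ 0.58   -0.0624] size 205 171 ang 9.87 area 9890.5Traceback (most recent call last):
  File "meas.py", line 28, in <module>
    for w in('frame','button'): meas(n,im,w)
                                ~~~~^^^^^^^^
  File "meas.py", line 19, in meas
    c=big(m); (cx,cy),(w,hh),a=cv2.minAreaRect(c)
  File "meas.py", line 4, in big
    return max(cs,key=cv2.contourArea)
ValueError: max() iterable argument is empty
```

```bash
sed -i 's/(h<14)&(s>70)&(v>(105))/(h<16)\&(s>70)\&(v>(105))/; s/(h>=20)&(h<=30)&(s>150)&(v>100)/(h>=19)\&(h<=30)\&(s>120)\&(v>90)/' meas.py; python3 meas.py
python3 - <<'E'
from h import *
r=cv2.imread("pics/rect0.png")
a=cv2.resize(r[210:260,270:350],None,fx=5,fy=5); b=cv2.resize(r[505:555,265:345],None,fx=5,fy=5)
cv2.imwrite("pics/btn.png",np.vstack([a,b]))
E
```

```text
top board centre [0.6143 0.1348] size 158 120 ang 10.41 area 18136.5
[[13, 121, 131], [13, 120, 130], [14, 98, 115], [17, 98, 154], [20, 9, 164], [22, 135, 164], [20, 134, 156]]
top frame centre [ 0.58   -0.0624] size 205 171 ang 9.87 area 9890.5
top button centre [ 0.5084 -0.0308] size 23 10 ang 21.8 area 171.0
side board centre [0.6157 0.1342] size 157 118 ang 10.3 area 17591.0
[[14, 133, 117], [14, 133, 117], [13, 131, 101], [13, 148, 55], [17, 114, 143], [21, 163, 153], [21, 162, 132]]
side frame centre [ 0.5808 -0.0628] size 209 174 ang 9.94 area 33997.0
side button centre [ 0.508  -0.0316] size 29 12 ang 30.47 area 279.5
[0.21712152 0.0477125  1.65960629]
[ 0.32412967 -1.09323081  0.89543643]
```

View pics/btn.png

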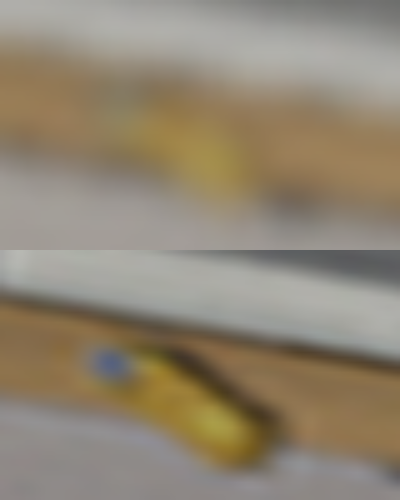

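The measurements agree with the given sizes. The frame is at (0.5825,-0.062) with yaw about -9.9°, and the board is at (0.615,0.1345) with yaw -10.3°, so they are 199 mm apart along frame y. The button points about 20° outward. Moving above the press point with the gripper shut.

jog_arm(deltas=[{"gripper":0,"offset":[0,0,0],"rotation":[0,0,-7.4]},{"gripper":0,"offset":[0,0,0],"rotation":[0,0,-7.4]},{"gripper":0,"offset":[-0.0264,-0.0218,0.009],"rotation":[0,0,0]},{"gripper":0,"offset":[-0.0264,-0.0218,0.009],"rotation":[0,0,0]},{"gripper":0,"offset":[-0.0264,-0.0218,0.009],"rotation":[0,0,0]},{"gripper":0,"offset":[-0.0264,-0.0218,0.009],"rotation":[0,0,0]},{"gripper":0,"offset":[-0.0264,-0.0218,0.009],"rotation":[0,0,0]},{"gripper":0,"offset":[-0.0264,-0.0218,0.009],"rotation":[0,0,0]},{"gripper":0,"offset":[-0.0264,-0.0218,0.009],"rotation":[0,0,0]},{"gripper":0,"offset":[-0.0264,-0.0218,0.009],"rotation":[0,0,0]},{"gripper":0,"offset":[-0.0264,-0.0218,0.009],"rotation":[0,0,0]},{"gripper":0,"offset":[-0.0264,-0.0218,0.009],"rotation":[0,0,0]},{"gripper":0,"offset":[-0.0264,-0.0218,0.009],"rotation":[0,0,0]},{"gripper":0,"offset":[-0.0264,-0.0218,0.009],"rotation":[0,0,0]},{"gripper":0,"offset":[-0.0264,-0.0218,0.009],"rotation":[0,0,0]},{"gripper":0,"offset":[-0.0264,-0.0218,0.009],"rotation":[0,0,0]},{"gripper":0,"offset":[-0.0264,-0.0218,0.009],"rotation":[0,0,0]},{"gripper":0,"offset":[-0.0264,-0.0218,0.009],"rotation":[0,0,0]},{"gripper":0,"offset":[0,0,0],"rotation":[0,0,0]},{"gripper":0,"offset":[0,0,0],"rotation":[0,0,0]}])

```text
clock: 2.1
position: [0.6175, 0.1492, 0.0975]
ee_rot: [0.088, 0.996, -0.0, -0.001]
ft_force: [-0.2, 1.1, 0.5]
grip_width: -0.0
grasp_force: 0.0
```

```bash
cat >> h.py <<'E'
from scipy.spatial.transform import Rotation as Ro
def st(target=None):
    o=manip.get_obs();R=Ro.from_quat(o["ee_rot"]).as_matrix()
    print("t",o["clock"],"pos",o["position"].round(4),"F",o["ft_force"].round(1),"M",o["torque"].round(2),"g",round(o["grip_width"],3),"zt",R[:,2].round(3),"yt ang",round(np.degrees(np.arctan2(R[1,1],R[0,1])),2))
    if target is not None: print("tool delta mm",(R.T@(np.array(target)-o["position"])*1000).round(1))
E
python3 - <<'E'
from h import *
st([.6177,.1493,.043])
E
```

```text
t 2.1 pos [0.6175 0.1492 0.0975] F [-0.2  1.1  0.5] M [ 0.08  0.03 -0.  ] g -0.0 zt [-0.001 -0.    -1.   ] yt ang 79.86
tool delta mm [-0.2  0.2 54.5]
```

jog_arm(deltas=[{"gripper":0,"offset":[0,0,0.02],"rotation":[0,0,0]},{"gripper":0,"offset":[0,0,0.02],"rotation":[0,0,0]},{"gripper":0,"offset":[0,0,0.01],"rotation":[0,0,0]},{"gripper":0,"offset":[0,0,0.003],"rotation":[0,0,0]},{"gripper":0,"offset":[0,0,0.0005],"rotation":[0,0,0]},{"gripper":0,"offset":[0,0,0.0005],"rotation":[0,0,0]},{"gripper":0,"offset":[0,0,0.0005],"rotation":[0,0,0]},{"gripper":0,"offset":[0,0,0.0005],"rotation":[0,0,0]},{"gripper":0,"offset":[0,0,0.0005],"rotation":[0,0,0]},{"gripper":0,"offset":[0,0,0.0005],"rotation":[0,0,0]},{"gripper":0,"offset":[0,0,0.0005],"rotation":[0,0,0]},{"gripper":0,"offset":[0,0,0.0005],"rotation":[0,0,0]},{"gripper":0,"offset":[0,0,0.0005],"rotation":[0,0,0]},{"gripper":0,"offset":[0,0,0.0005],"rotation":[0,0,0]},{"gripper":0,"offset":[0,0,0],"rotation":[0,0,0]}])

```text
clock: 3.6
position: [0.6177, 0.1499, 0.0402]
ee_rot: [0.088, 0.996, 0.0, -0.0]
ft_force: [-0.8, 0.7, -0.4]
grip_width: 0.001
grasp_force: 0.0
```

jog_arm(deltas=[{"gripper":0,"offset":[0,0,0.0005],"rotation":[0,0,0]},{"gripper":0,"offset":[0,0,0.0005],"rotation":[0,0,0]},{"gripper":0,"offset":[0,0,0.0005],"rotation":[0,0,0]},{"gripper":0,"offset":[0,0,0],"rotation":[0,0,0]},{"gripper":0,"offset":[0,0,0],"rotation":[0,0,0]}])

```text
clock: 4.1
position: [0.6177, 0.1499, 0.0388]
ee_rot: [0.088, 0.996, 0.0, -0.0]
ft_force: [0.1, -0.1, -0.0]
grip_width: 0.004
grasp_force: 0.0
```

jog_arm(deltas=[{"gripper":0,"offset":[0,0,0.0005],"rotation":[0,0,0]},{"gripper":0,"offset":[0,0,0.0004],"rotation":[0,0,0]},{"gripper":0,"offset":[0,0,0],"rotation":[0,0,0]},{"gripper":0,"offset":[0,0,0],"rotation":[0,0,0]}])

```text
clock: 4.5
position: [0.6178, 0.15, 0.0382]
ee_rot: [0.088, 0.996, 0.0, 0.0]
ft_force: [-2.3, -0.4, 4.5]
grip_width: -0.002
grasp_force: 2.4
```

jog_arm(deltas=[{"gripper":0,"offset":[0,0,0.0004],"rotation":[0,0,0]},{"gripper":0,"offset":[0,0,0],"rotation":[0,0,0]},{"gripper":0,"offset":[0,0,0],"rotation":[0,0,0]}])

```text
clock: 4.8
position: [0.618, 0.15, 0.0382]
ee_rot: [0.088, 0.996, 0.0, 0.0]
ft_force: [-2.6, -1.5, 7.8]
grip_width: 0.002
grasp_force: 3.9
```

jog_arm(deltas=[{"gripper":0,"offset":[0,-0.001,0.0001],"rotation":[0,0,0]},{"gripper":0,"offset":[0,-0.002,0],"rotation":[0,0,0]},{"gripper":0,"offset":[0,-0.002,0],"rotation":[0,0,0]},{"gripper":0,"offset":[0,-0.002,0],"rotation":[0,0,0]},{"gripper":0,"offset":[0,-0.002,0],"rotation":[0,0,0]},{"gripper":0,"offset":[0,-0.002,0],"rotation":[0,0,0]},{"gripper":0,"offset":[0,-0.002,0],"rotation":[0,0,0]},{"gripper":0,"offset":[0,-0.001,0],"rotation":[0,0,0]}])

```text
clock: 5.6
position: [0.6161, 0.1369, 0.0382]
ee_rot: [0.087, 0.996, 0.001, 0.001]
ft_force: [1.0, 2.6, 5.0]
grip_width: -0.001
grasp_force: 2.7
```

Run:
```python
from h import *
from meas import meas
st()
for n in("top","side"):
    im=imaging.camera(n); cv2.imwrite(f"pics/{n}1.png",im); meas(n,im,'board')
```

```text
t 5.6 pos [0.6161 0.1369 0.0382] F [1.  2.6 5. ] M [ 0.44 -0.04 -0.03] g -0.001 zt [ 0.002  0.001 -1.   ] yt ang 79.96
top board centre [0.592  0.2025] size 50 21 ang 90.0 area 712.0
side board centre [0.5808 0.1288] size 159 55 ang 8.65 area 7493.0
```

Run:
```python
from h import *
im=cv2.imread("pics/side1.png")
cv2.imwrite("pics/s1c.png",cv2.resize(im[130:270,210:330],None,fx=4.2,fy=4.2,interpolation=cv2.INTER_CUBIC))
```

```text
(no output)
```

View pics/s1c.png

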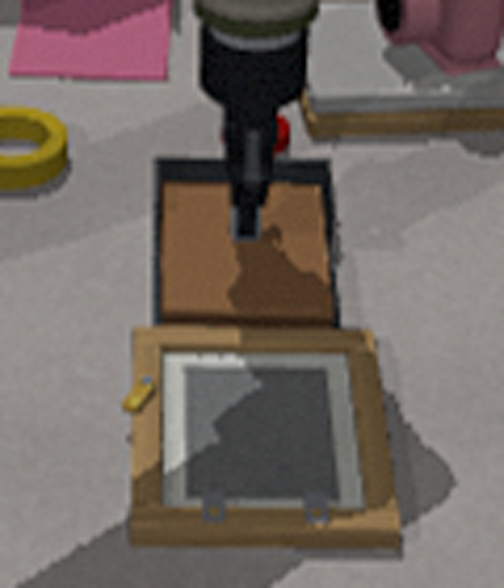

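The tip sits on the board, whose near edge (crop row ~318) is close to the frame's rim. I'll check the travel from edge profiles before and after.

```bash
cat >> h.py <<'E'
def edges(im,u,v0=165,v1=215):
    return " ".join(f"{v}:{int(im[v,u-1:u+2,2].mean())}" for v in range(v0,v1))
E
python3 - <<'E'
from h import *
for k in (0,1):
    print(edges(cv2.imread(f"pics/side{k}.png"),256))
for v in (195,200,205,208): print(v,plane("side",256,v,.027).round(4))
E
```

```text
165:142 166:149 167:115 168:18 169:26 170:19 171:50 172:100 173:122 174:118 175:117 176:117 177:116 178:116 179:117 180:115 181:117 182:117 183:118 184:117 185:117 186:117 187:119 188:117 189:119 190:117 191:118 192:118 193:118 194:117 195:118 196:119 197:117 198:118 199:118 200:127 201:111 202:60 203:51 204:62 205:67 206:52 207:93 208:133 209:139 210:143 211:133 212:96 213:84 214:134
165:134 166:141 167:108 168:23 169:27 170:30 171:30 172:25 173:56 174:106 175:127 176:123 177:122 178:122 179:123 180:122 181:121 182:121 183:122 184:122 185:121 186:122 187:124 188:122 189:122 190:122 191:123 192:123 193:123 194:122 195:123 196:122 197:122 198:122 199:123 200:123 201:125 202:126 203:117 204:84 205:55 206:47 207:95 208:139 209:145 210:149 211:136 212:100 213:87 214:138
195 [0.5705 0.0941 0.027 ]
200 [0.5658 0.0691 0.027 ]
205 [0.5613 0.0449 0.027 ]
208 [0.5586 0.0306 0.027 ]
```

The board followed the tip, about 12 mm for 13 mm. Pressing slightly harder and continuing.

jog_arm(deltas=[{"gripper":0,"offset":[0,0,0.0004],"rotation":[0,0,0]},{"gripper":0,"offset":[0,-0.001,0],"rotation":[0,0,0]},{"gripper":0,"offset":[0,-0.002,0],"rotation":[0,0,0]},{"gripper":0,"offset":[0,-0.002,0],"rotation":[0,0,0]},{"gripper":0,"offset":[0,-0.002,0],"rotation":[0,0,0]},{"gripper":0,"offset":[0,-0.002,0],"rotation":[0,0,0]},{"gripper":0,"offset":[0,-0.002,0],"rotation":[0,0,0]},{"gripper":0,"offset":[0,-0.002,0],"rotation":[0,0,0]},{"gripper":0,"offset":[0,-0.001,0],"rotation":[0,0,0]}])

```text
clock: 6.6
position: [0.614, 0.1234, 0.0382]
ee_rot: [0.087, 0.996, 0.001, 0.001]
ft_force: [0.8, 2.6, 6.7]
grip_width: 0.0
grasp_force: 3.6
```

jog_arm(deltas=[{"gripper":0,"offset":[0,-0.001,0.0003],"rotation":[0,0,0]},{"gripper":0,"offset":[0,-0.003,0],"rotation":[0,0,0]},{"gripper":0,"offset":[0,-0.003,0],"rotation":[0,0,0]},{"gripper":0,"offset":[0,-0.003,0],"rotation":[0,0,0]},{"gripper":0,"offset":[0,-0.003,0],"rotation":[0,0,0]},{"gripper":0,"offset":[0,-0.003,0],"rotation":[0,0,0]},{"gripper":0,"offset":[0,-0.003,0],"rotation":[0,0,0]},{"gripper":0,"offset":[0,-0.001,0],"rotation":[0,0,0]}])

```text
clock: 7.4
position: [0.6108, 0.1037, 0.0382]
ee_rot: [0.087, 0.996, 0.001, 0.002]
ft_force: [0.7, 2.1, 8.8]
grip_width: -0.001
grasp_force: 4.4
```

jog_arm(deltas=[{"gripper":0,"offset":[0,-0.001,0],"rotation":[0,0,0]},{"gripper":0,"offset":[0,-0.003,0],"rotation":[0,0,0]},{"gripper":0,"offset":[0,-0.003,0],"rotation":[0,0,0]},{"gripper":0,"offset":[0,-0.003,0],"rotation":[0,0,0]},{"gripper":0,"offset":[0,-0.003,0],"rotation":[0,0,0]},{"gripper":0,"offset":[0,-0.003,0],"rotation":[0,0,0]},{"gripper":0,"offset":[0,-0.003,0],"rotation":[0,0,0]},{"gripper":0,"offset":[0,-0.001,0],"rotation":[0,0,0]}])

```text
clock: 8.2
position: [0.6073, 0.084, 0.0382]
ee_rot: [0.087, 0.996, 0.001, 0.002]
ft_force: [0.7, 3.1, 8.1]
grip_width: -0.001
grasp_force: 4.5
```

Run:
```python
from h import *
st()
im=imaging.camera("side"); cv2.imwrite("pics/side2.png",im)
cv2.imwrite("pics/s2c.png",cv2.resize(im[130:270,210:330],None,fx=4.2,fy=4.2,interpolation=cv2.INTER_CUBIC))
```

```text
t 8.2 pos [0.6073 0.084  0.0382] F [0.7 3.1 8.1] M [ 0.69 -0.08  0.01] g -0.001 zt [ 0.003  0.002 -1.   ] yt ang 79.97
```

View pics/s2c.png

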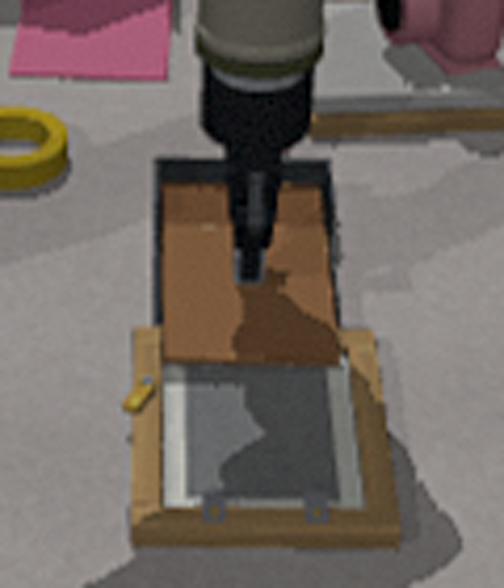

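The board has slid about 67 mm. Its front edge (crop row ~362) is over the recess, and the darker board_2 behind it has stayed put. Checking the lateral position.

Run:
```python
from h import *
im=cv2.imread("pics/side2.png")
c=np.array([.5825,-.062]);a=np.radians(-9.9);ex=np.array([np.cos(a),np.sin(a)]);ey=np.array([-ex[1],ex[0]])
F=lambda p:np.round([1000*(p[:2]-c)@ex,1000*(p[:2]-c)@ey],1)
for v in (190,194,198,202,205,208,210,212,214):
    hsv=cv2.cvtColor(im[v:v+1],cv2.COLOR_BGR2HSV)[0].astype(int)
    m=(hsv[:,0]<17)&(hsv[:,1]>70)&(hsv[:,2]>45); m[:240]=0;m[300:]=0
    k=np.flatnonzero(m); print(v,k.min(),k.max(),F(plane("side",k.min()-.5,v,.027)),F(plane("side",k.max()+.5,v,.027)), [tuple(hsv[q,:2]) for q in (246,247,248,249,250,251)] if v>205 else "")
print(F(np.array([.6073,.084])))
# recess inner edges: white paper on rows 222..245
for v in (222,230,238,244):
    r=im[v,240:305,:].astype(int).max(1);print(v,r.tolist())
```

```text
190 248 288 [-64.1 177.2] [ 60.8 180. ] 
194 248 288 [-64.1 156.3] [ 59.4 159. ] 
198 248 289 [-64.1 135.8] [ 61.  138.5] 
202 248 289 [-64.1 115.8] [ 59.7 118.4] 
205 249 289 [-61.2 101.2] [ 58.7 103.7] 
208 242 296 [-81.4  86.3] [78.  89.5] [(np.int64(18), np.int64(108)), (np.int64(18), np.int64(112)), (np.int64(17), np.int64(118)), (np.int64(14), np.int64(132)), (np.int64(14), np.int64(130)), (np.int64(14), np.int64(129))]
210 249 289 [-61.2  77.2] [57.  79.6] [(np.int64(18), np.int64(112)), (np.int64(18), np.int64(116)), (np.int64(17), np.int64(115)), (np.int64(13), np.int64(127)), (np.int64(13), np.int64(126)), (np.int64(14), np.int64(129))]
212 249 290 [-61.2  67.8] [59.2 70.2] [(np.int64(17), np.int64(108)), (np.int64(17), np.int64(112)), (np.int64(17), np.int64(121)), (np.int64(14), np.int64(129)), (np.int64(14), np.int64(130)), (np.int64(13), np.int64(129))]
214 248 290 [-64.1  58.4] [58.6 60.8] [(np.int64(18), np.int64(110)), (np.int64(18), np.int64(113)), (np.int64(16), np.int64(117)), (np.int64(14), np.int64(134)), (np.int64(13), np.int64(129)), (np.int64(14), np.int64(12
[... 505 characters left out ...]
69, 70, 70, 69, 69, 66, 67, 71, 72, 71, 61, 109, 119, 116, 116, 120, 89, 92, 100, 95, 91, 91, 89, 83, 129, 137, 134]
238 [142, 153, 151, 151, 146, 143, 141, 142, 88, 149, 167, 175, 182, 186, 125, 99, 101, 104, 106, 107, 104, 103, 101, 106, 97, 72, 61, 65, 68, 68, 68, 71, 66, 69, 70, 66, 67, 69, 68, 68, 69, 69, 69, 70, 67, 66, 68, 66, 67, 74, 113, 119, 116, 117, 122, 83, 92, 97, 96, 92, 92, 89, 99, 90, 87]
244 [142, 154, 153, 152, 149, 142, 142, 139, 100, 148, 164, 172, 177, 188, 128, 99, 104, 106, 105, 107, 105, 108, 95, 74, 66, 72, 72, 69, 69, 64, 69, 66, 66, 66, 65, 65, 68, 64, 65, 68, 66, 67, 67, 68, 67, 67, 65, 67, 66, 64, 86, 117, 120, 119, 117, 123, 88, 89, 100, 97, 93, 92, 92, 88, 89]
```

jog_arm(deltas=[{"gripper":0,"offset":[0,-0.001,0],"rotation":[0,0,0]},{"gripper":0,"offset":[-0.0001,-0.003,0],"rotation":[0,0,0]},{"gripper":0,"offset":[-0.0001,-0.003,0],"rotation":[0,0,0]},{"gripper":0,"offset":[-0.0001,-0.003,0],"rotation":[0,0,0]},{"gripper":0,"offset":[-0.0001,-0.003,0],"rotation":[0,0,0]},{"gripper":0,"offset":[-0.0001,-0.002,0],"rotation":[0,0,0]},{"gripper":0,"offset":[0,-0.001,0],"rotation":[0,0,0]}])

```text
clock: 8.95
position: [0.6051, 0.0683, 0.0382]
ee_rot: [0.087, 0.996, 0.001, 0.002]
ft_force: [0.4, 2.9, 10.3]
grip_width: -0.001
grasp_force: 4.5
```

jog_arm(deltas=[{"gripper":0,"offset":[0,-0.001,0],"rotation":[0,0,0]},{"gripper":0,"offset":[-0.0001,-0.002,0],"rotation":[0,0,0]},{"gripper":0,"offset":[-0.0001,-0.002,0],"rotation":[0,0,0]},{"gripper":0,"offset":[-0.0001,-0.002,0],"rotation":[0,0,0]},{"gripper":0,"offset":[-0.0001,-0.002,0.0001],"rotation":[0,0,0]},{"gripper":0,"offset":[0,-0.001,0.0001],"rotation":[0,0,0]}])

```text
clock: 9.55
position: [0.6039, 0.0584, 0.0381]
ee_rot: [0.087, 0.996, 0.001, 0.002]
ft_force: [-0.4, 3.4, 12.0]
grip_width: -0.002
grasp_force: 5.5
```

jog_arm(deltas=[{"gripper":0,"offset":[0,-0.001,-0.0002],"rotation":[0,0,0]},{"gripper":0,"offset":[-0.0001,-0.002,0],"rotation":[0,0,0]},{"gripper":0,"offset":[-0.0001,-0.002,0],"rotation":[0,0,0]},{"gripper":0,"offset":[-0.0001,-0.002,0],"rotation":[0,0,0]},{"gripper":0,"offset":[0,-0.001,0.0001],"rotation":[0,0,0]}])

```text
clock: 10.05
position: [0.6022, 0.0499, 0.0377]
ee_rot: [0.088, 0.996, 0.001, 0.001]
ft_force: [1.1, 1.9, 7.1]
grip_width: 0.002
grasp_force: 3.7
```

jog_arm(deltas=[{"gripper":0,"offset":[0,-0.001,0.0003],"rotation":[0,0,0]},{"gripper":0,"offset":[-0.0001,-0.002,0.00015],"rotation":[0,0,0]},{"gripper":0,"offset":[-0.0001,-0.002,0.00015],"rotation":[0,0,0]},{"gripper":0,"offset":[-0.0001,-0.002,0.00015],"rotation":[0,0,0]},{"gripper":0,"offset":[0,-0.001,0.0001],"rotation":[0,0,0]}])

```text
clock: 10.55
position: [0.6014, 0.0421, 0.037]
ee_rot: [0.087, 0.996, 0.001, 0.002]
ft_force: [0.1, 2.0, 8.8]
grip_width: -0.0
grasp_force: 4.3
```

jog_arm(deltas=[{"gripper":0,"offset":[0,-0.001,0.0001],"rotation":[0,0,0]},{"gripper":0,"offset":[-0.0001,-0.002,0.00015],"rotation":[0,0,0]},{"gripper":0,"offset":[-0.0001,-0.002,0.00015],"rotation":[0,0,0]},{"gripper":0,"offset":[-0.0001,-0.002,0.00015],"rotation":[0,0,0]},{"gripper":0,"offset":[0,-0.002,0.00015],"rotation":[0,0,0]},{"gripper":0,"offset":[0,-0.001,0.0001],"rotation":[0,0,0]}])

```text
clock: 11.15
position: [0.6, 0.0322, 0.0363]
ee_rot: [0.087, 0.996, 0.001, 0.002]
ft_force: [0.2, 2.5, 9.6]
grip_width: 0.002
grasp_force: 4.5
```

jog_arm(deltas=[{"gripper":0,"offset":[0,-0.001,0.0001],"rotation":[0,0,0]},{"gripper":0,"offset":[0,-0.002,0.00015],"rotation":[0,0,0]},{"gripper":0,"offset":[-0.0001,-0.002,0.00012],"rotation":[0,0,0]},{"gripper":0,"offset":[-0.0001,-0.002,0.00015],"rotation":[0,0,0]},{"gripper":0,"offset":[0,-0.002,0.00012],"rotation":[0,0,0]},{"gripper":0,"offset":[0,-0.002,0.00015],"rotation":[0,0,0]},{"gripper":0,"offset":[0,-0.001,0.0001],"rotation":[0,0,0]}])

```text
clock: 11.85
position: [0.5981, 0.0204, 0.0354]
ee_rot: [0.087, 0.996, 0.001, 0.002]
ft_force: [0.7, 2.0, 8.2]
grip_width: -0.003
grasp_force: 4.5
```

Run:
```python
from h import *
st()
im=imaging.camera("side"); cv2.imwrite("pics/side3.png",im)
cv2.imwrite("pics/s3c.png",cv2.resize(im[130:270,210:330],None,fx=4.2,fy=4.2,interpolation=cv2.INTER_CUBIC))
```

```text
t 11.85 pos [0.5981 0.0204 0.0354] F [0.7 2.  8.2] M [ 0.5  -0.07  0.02] g -0.003 zt [ 0.003  0.001 -1.   ] yt ang 79.97
```

View pics/s3c.png

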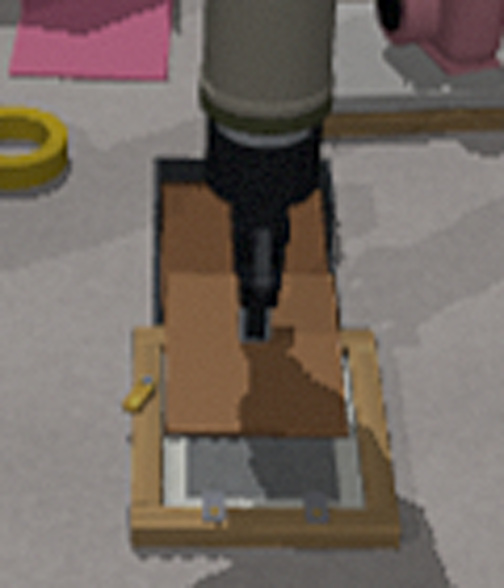

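The front edge is mid-recess (crop row ~435), tipped down, and sits about 2 mm too far toward -x (left gap 2 px, right about 10 px). Continuing with a small sideways correction.

jog_arm(deltas=[{"gripper":0,"offset":[0,-0.001,0.0001],"rotation":[0,0,0]},{"gripper":0,"offset":[-0.0003,-0.002,0.00015],"rotation":[0,0,0]},{"gripper":0,"offset":[-0.0003,-0.002,0.00015],"rotation":[0,0,0]},{"gripper":0,"offset":[-0.0003,-0.002,0.00015],"rotation":[0,0,0]},{"gripper":0,"offset":[-0.0003,-0.002,0.00015],"rotation":[0,0,0]},{"gripper":0,"offset":[-0.0003,-0.002,0.00015],"rotation":[0,0,0]},{"gripper":0,"offset":[-0.0003,-0.002,0.00015],"rotation":[0,0,0]},{"gripper":0,"offset":[0,-0.001,0.0001],"rotation":[0,0,0]}])

```text
clock: 12.7
position: [0.5975, 0.0063, 0.0343]
ee_rot: [0.087, 0.996, 0.001, 0.002]
ft_force: [-0.4, 2.8, 9.8]
grip_width: 0.004
grasp_force: 4.7
```

jog_arm(deltas=[{"gripper":0,"offset":[0,-0.001,0.0001],"rotation":[0,0,0]},{"gripper":0,"offset":[-0.0001,-0.002,0.00015],"rotation":[0,0,0]},{"gripper":0,"offset":[-0.0001,-0.002,0.00015],"rotation":[0,0,0]},{"gripper":0,"offset":[-0.0001,-0.002,0.00012],"rotation":[0,0,0]},{"gripper":0,"offset":[-0.0001,-0.002,0.00015],"rotation":[0,0,0]},{"gripper":0,"offset":[0,-0.002,0.00012],"rotation":[0,0,0]},{"gripper":0,"offset":[0,-0.002,0.00015],"rotation":[0,0,0]},{"gripper":0,"offset":[0,-0.001,0.0001],"rotation":[0,0,0]}])

```text
clock: 13.5
position: [0.5958, -0.0073, 0.0336]
ee_rot: [0.087, 0.996, 0.001, 0.002]
ft_force: [0.6, 2.7, 11.2]
grip_width: 0.003
grasp_force: 5.7
```

jog_arm(deltas=[{"gripper":0,"offset":[0,-0.001,-0.0001],"rotation":[0,0,0]},{"gripper":0,"offset":[0,-0.002,0.0001],"rotation":[0,0,0]},{"gripper":0,"offset":[-0.0001,-0.002,0.0001],"rotation":[0,0,0]},{"gripper":0,"offset":[0,-0.002,0.0001],"rotation":[0,0,0]},{"gripper":0,"offset":[-0.0001,-0.002,0.0001],"rotation":[0,0,0]},{"gripper":0,"offset":[0,-0.002,0.0001],"rotation":[0,0,0]},{"gripper":0,"offset":[0,-0.001,0.0001],"rotation":[0,0,0]}])

```text
clock: 14.2
position: [0.5937, -0.0194, 0.0328]
ee_rot: [0.087, 0.996, 0.001, 0.002]
ft_force: [0.5, 3.6, 10.9]
grip_width: 0.001
grasp_force: 5.0
```

jog_arm(deltas=[{"gripper":0,"offset":[0,-0.001,0],"rotation":[0,0,0]},{"gripper":0,"offset":[0,-0.002,0.0001],"rotation":[0,0,0]},{"gripper":0,"offset":[-0.0001,-0.002,0.0001],"rotation":[0,0,0]},{"gripper":0,"offset":[0,-0.002,0.0001],"rotation":[0,0,0]},{"gripper":0,"offset":[-0.0001,-0.002,0.0001],"rotation":[0,0,0]},{"gripper":0,"offset":[0,-0.001,0.0001],"rotation":[0,0,0]}])

```text
clock: 14.8
position: [0.5922, -0.0292, 0.0324]
ee_rot: [0.087, 0.996, 0.001, 0.002]
ft_force: [-0.1, 3.1, 10.6]
grip_width: 0.002
grasp_force: 5.3
```

Run:
```python
from h import *
st()
im=imaging.camera("side"); cv2.imwrite("pics/side4.png",im)
cv2.imwrite("pics/s4c.png",cv2.resize(im[170:270,230:320],None,fx=6,fy=6,interpolation=cv2.INTER_CUBIC))
```

```text
t 14.8 pos [ 0.5922 -0.0292  0.0324] F [-0.1  3.1 10.6] M [ 0.7  -0.1  -0.05] g 0.002 zt [ 0.004  0.001 -1.   ] yt ang 79.98
```

View pics/s4c.png

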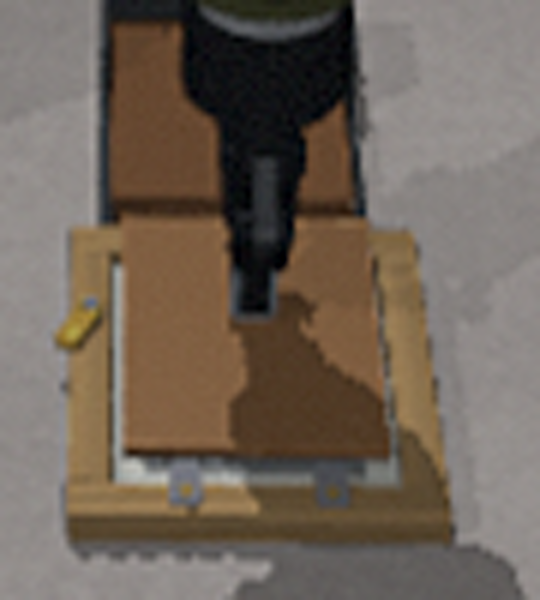

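The board is laterally centred, with gaps of about 12 px on each side. Its nose is low and just short of the tongue tips (row ~462 against the edge at row 452). Geometry puts the nose's upper face at about 16.4 mm, below the tongues' 18.5 mm. Sliding it under.

jog_arm(deltas=[{"gripper":0,"offset":[0,-0.001,0],"rotation":[0,0,0]},{"gripper":0,"offset":[0,-0.002,0.0001],"rotation":[0,0,0]},{"gripper":0,"offset":[0,-0.002,0.0001],"rotation":[0,0,0]},{"gripper":0,"offset":[0,-0.002,0.0001],"rotation":[0,0,0]},{"gripper":0,"offset":[0,-0.002,0.0001],"rotation":[0,0,0]},{"gripper":0,"offset":[0,-0.001,0.0001],"rotation":[0,0,0]}])

```text
clock: 15.45
position: [0.5906, -0.039, 0.0321]
ee_rot: [0.087, 0.996, 0.001, 0.002]
ft_force: [0.7, 3.4, 12.0]
grip_width: 0.002
grasp_force: 5.8
```

jog_arm(deltas=[{"gripper":0,"offset":[0,-0.001,-0.0003],"rotation":[0,0,0]},{"gripper":0,"offset":[0,-0.001,0],"rotation":[0,0,0]},{"gripper":0,"offset":[0,-0.001,0.0001],"rotation":[0,0,0]},{"gripper":0,"offset":[0,-0.001,0],"rotation":[0,0,0]},{"gripper":0,"offset":[0,-0.001,0.0001],"rotation":[0,0,0]}])

```text
clock: 15.95
position: [0.5895, -0.0438, 0.0319]
ee_rot: [0.087, 0.996, 0.001, 0.002]
ft_force: [-0.2, 3.3, 10.7]
grip_width: -0.001
grasp_force: 5.1
```

jog_arm(deltas=[{"gripper":0,"offset":[0,-0.001,0],"rotation":[0,0,0]},{"gripper":0,"offset":[0,-0.001,0],"rotation":[0,0,0]},{"gripper":0,"offset":[0,-0.0005,0],"rotation":[0,0,0]},{"gripper":0,"offset":[0,0,0],"rotation":[0,0,0]}])

```text
clock: 16.35
position: [0.589, -0.0465, 0.0319]
ee_rot: [0.087, 0.996, 0.001, 0.002]
ft_force: [0.8, 2.3, 9.8]
grip_width: 0.004
grasp_force: 4.7
```

jog_arm(deltas=[{"gripper":0,"offset":[0,-0.001,0],"rotation":[0,0,0]},{"gripper":0,"offset":[0,-0.0005,0],"rotation":[0,0,0]},{"gripper":0,"offset":[0,0,0],"rotation":[0,0,0]}])

```text
clock: 16.65
position: [0.5871, -0.0488, 0.0304]
ee_rot: [0.088, 0.996, -0.0, -0.0]
ft_force: [-0.6, -0.1, -0.4]
grip_width: -0.004
grasp_force: 0.0
```

The force went to zero, so the trailing end has dropped. Lifting off to check.

jog_arm(deltas=[{"gripper":0,"offset":[0,0,-0.02],"rotation":[0,0,0]},{"gripper":0,"offset":[0,0,-0.03],"rotation":[0,0,0]},{"gripper":0,"offset":[0.02,0.03,-0.03],"rotation":[0,0,0]},{"gripper":0,"offset":[0.02,0.03,0],"rotation":[0,0,0]},{"gripper":0,"offset":[0.02,0.03,0],"rotation":[0,0,0]}])

```text
clock: 17.15
position: [0.5435, 0.0513, 0.1112]
ee_rot: [0.088, 0.996, 0.0, 0.001]
ft_force: [0.2, 0.2, -0.5]
grip_width: 0.006
grasp_force: 0.0
```

Run:
```python
from h import *
st()
im=imaging.camera("side"); cv2.imwrite("pics/side5.png",im)
a=cv2.resize(im[170:270,230:320],None,fx=6,fy=6,interpolation=cv2.INTER_CUBIC)
cv2.imwrite("pics/s5c.png",a)
```

```text
t 17.15 pos [0.5435 0.0513 0.1112] F [ 0.2  0.2 -0.5] M [ 0.   -0.02  0.06] g 0.006 zt [ 0.001  0.    -1.   ] yt ang 79.9
```

View pics/s5c.png

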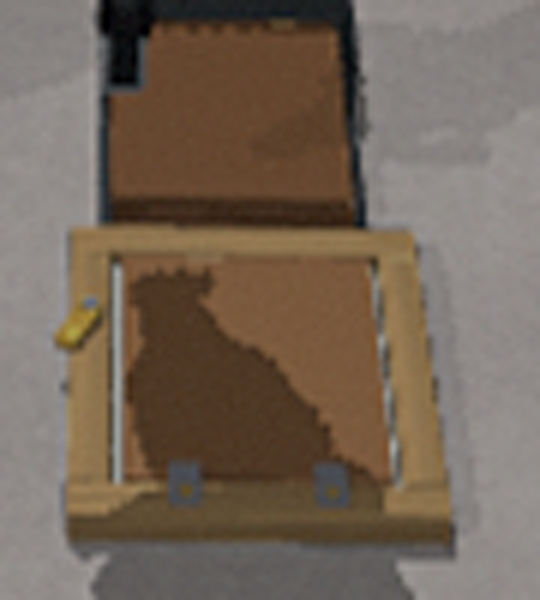

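The board lies flat under both tongues with even gaps, and the dark boards are unmoved. Now the button. I'll check the pivot from its blue screw head at crop (91,302) and work out the approach.

Run:
```python
from h import *
c=np.array([.5825,-.062]);a=np.radians(-9.9);ex=np.array([np.cos(a),np.sin(a)]);ey=np.array([-ex[1],ex[0]])
pv=c-.074*ex+.035*ey
print("nominal pivot",pv.round(4),"seen",plane("side",230+91/6,170+302/6,.024).round(4))
tipc=plane("side",230+78/6,170+326/6,.023);print("bar centre seen",tipc.round(4))
s=pv-.032*ex-.024*ey
st([*s,.06])
```

```text
nominal pivot [ 0.5156 -0.0148] seen [ 0.5187 -0.0172  0.024 ]
bar centre seen [ 0.51   -0.0326  0.023 ]
t 17.2 pos [0.541  0.0581 0.1104] F [-0.2  6.  -0.3] M [ 0.38 -0.03 -0.03] g -0.001 zt [-0.001  0.003 -1.   ] yt ang 80.28
tool delta mm [  44.7 -100.1   50.2]
```

jog_arm(deltas=[{"gripper":0,"offset":[0.01,-0.01,0],"rotation":[0,0,0]},{"gripper":0,"offset":[0.01,-0.024,0],"rotation":[0,0,0]},{"gripper":0,"offset":[0.01,-0.024,0],"rotation":[0,0,0]},{"gripper":0,"offset":[0.01,-0.024,0.01],"rotation":[0,0,0]},{"gripper":0,"offset":[0.0066,-0.012,0.02],"rotation":[0,0,0]},{"gripper":0,"offset":[0,0,0.02],"rotation":[0,0,0]},{"gripper":0,"offset":[0,0,0.015],"rotation":[0,0,0]},{"gripper":0,"offset":[0,0,0.01],"rotation":[0,0,0]},{"gripper":0,"offset":[0,0,0.004],"rotation":[0,0,0]},{"gripper":0,"offset":[0,0,0],"rotation":[0,0,0]},{"gripper":0,"offset":[0,0,0],"rotation":[0,0,0]}])

```text
clock: 18.3
position: [0.4819, -0.0341, 0.032]
ee_rot: [0.088, 0.996, 0.0, 0.0]
ft_force: [-0.8, -0.8, 0.4]
grip_width: -0.002
grasp_force: 0.0
```

```bash
cat >> h.py <<'E'
def rel():
    a=np.radians(-9.9);ex=np.array([np.cos(a),np.sin(a)]);ey=np.array([-ex[1],ex[0]])
    d=manip.get_obs()["position"][:2]-[.517,-.016]; print("rel pivot mm",round(1000*d@ex,1),round(1000*d@ey,1))
E
python3 -c "
from h import *
st();rel()"
```

```text
t 18.3 pos [ 0.4819 -0.0341  0.032 ] F [-0.8 -0.8  0.4] M [ 0.02 -0.04  0.04] g -0.002 zt [ 0.001  0.    -1.   ] yt ang 79.95
rel pivot mm -31.5 -23.8
```

jog_arm(deltas=[{"gripper":0,"offset":[-0.002,0,0.0008],"rotation":[0,0,0]},{"gripper":0,"offset":[-0.003,0,0],"rotation":[0,0,0]},{"gripper":0,"offset":[-0.003,0,0],"rotation":[0,0,0]},{"gripper":0,"offset":[-0.003,0,0],"rotation":[0,0,0]},{"gripper":0,"offset":[-0.003,0,0],"rotation":[0,0,0]},{"gripper":0,"offset":[-0.002,0,0],"rotation":[0,0,0]},{"gripper":0,"offset":[0,0,0],"rotation":[0,0,0]}])

```text
clock: 19.0
position: [0.4977, -0.0368, 0.0307]
ee_rot: [0.088, 0.996, 0.0, 0.0]
ft_force: [0.0, -0.2, 0.4]
grip_width: 0.001
grasp_force: 0.3
```

jog_arm(deltas=[{"gripper":0,"offset":[-0.002,0,0],"rotation":[0,0,0]},{"gripper":0,"offset":[-0.002,0,0],"rotation":[0,0,0]},{"gripper":0,"offset":[-0.002,0,0],"rotation":[0,0,0]},{"gripper":0,"offset":[-0.002,0,0],"rotation":[0,0,0]},{"gripper":0,"offset":[-0.002,0,0],"rotation":[0,0,0]},{"gripper":0,"offset":[0,0,0],"rotation":[0,0,0]}])

```text
clock: 19.6
position: [0.5075, -0.0385, 0.0308]
ee_rot: [0.088, 0.996, 0.0, 0.0]
ft_force: [-1.1, -0.7, -0.7]
grip_width: -0.001
grasp_force: 0.6
```

Run:
```python
from h import *
st();rel()
im=imaging.camera("side"); cv2.imwrite("pics/side6.png",im)
hsv=cv2.cvtColor(im,cv2.COLOR_BGR2HSV);m=cv2.inRange(hsv,(19,120,60),(30,255,255));m[:205]=0;m[240:]=0;m[:,:236]=0;m[:,285:]=0
for v in range(208,236):print(v,"".join("#" if q else "." for q in m[v,236:285]))
```

```text
t 19.6 pos [ 0.5075 -0.0385  0.0308] F [-1.1 -0.7 -0.7] M [-0.23  0.22 -0.02] g -0.001 zt [ 0.001  0.    -1.   ] yt ang 79.95
rel pivot mm -5.4 -23.8
208 .................................................
209 .................................................
210 .................................................
211 .................................................
212 .................................................
213 .................................................
214 .................................................
215 .................................................
216 .................................................
217 .................................................
218 .................................................
219 .................................................
220 .................................................
221 ...........#.....................................
222 ...........##....................................
223 ...........##....................................
224 ...........####..................................
225 ...........####..................................
226 ...........#####.................................
227 ............####.................................
228 .................................................
229 .................................................
230 ..........#......................................
231 .................................................
232 .................................................
233 ...........#.....................................
234 ........#........................................
235 .................................................
```

The button is turning with the tip, about 35–45° so far. Continuing along the arc.

jog_arm(deltas=[{"gripper":0,"offset":[-0.002,0,0],"rotation":[0,0,0]},{"gripper":0,"offset":[-0.002,0,0],"rotation":[0,0,0]},{"gripper":0,"offset":[-0.002,0,0],"rotation":[0,0,0]},{"gripper":0,"offset":[-0.002,0,0],"rotation":[0,0,0]},{"gripper":0,"offset":[-0.002,0.0005,0],"rotation":[0,0,0]},{"gripper":0,"offset":[-0.002,0.0005,0],"rotation":[0,0,0]},{"gripper":0,"offset":[-0.002,0.001,0],"rotation":[0,0,0]},{"gripper":0,"offset":[0,0,0],"rotation":[0,0,0]}])

```text
clock: 20.45
position: [0.5217, -0.039, 0.0308]
ee_rot: [0.088, 0.996, 0.0, 0.0]
ft_force: [-0.2, -0.7, 0.3]
grip_width: 0.001
grasp_force: 0.3
```

```bash
cat > b.py <<'E'
from h import *
st();rel()
im=imaging.camera("side"); cv2.imwrite("pics/side7.png",im)
hsv=cv2.cvtColor(im,cv2.COLOR_BGR2HSV);m=cv2.inRange(hsv,(19,120,60),(30,255,255));m[:,:236]=0
for v in range(212,232):print(v,"".join("#" if q else "." for q in m[v,236:270]))
print([proj("side",[.517+.98*r*np.sin(t)-.17*r*np.cos(t),-.016-.17*r*np.sin(t)-.985*r*np.cos(t),.023]).round(1).tolist() for t in (.8,1.2,1.57) for r in (.026,.032)],proj("side",[.517,-.016,.023]).round(1))
E
python3 b.py
```

```text
t 20.45 pos [ 0.5217 -0.039   0.0308] F [-0.2 -0.7  0.3] M [-0.1   0.21  0.03] g 0.001 zt [ 0.001  0.    -1.   ] yt ang 79.95
rel pivot mm 8.6 -21.9
212 ..................................
213 ..................................
214 ..................................
215 ..................................
216 .......#..........................
217 ..................................
218 ..................................
219 ..................................
220 .......#..........................
221 ..................................
222 ..................................
223 ................###...............
224 ................###...............
225 .................##...............
226 ..................................
227 ..................................
228 ..................................
229 ..................................
230 ..................................
231 ..................................
[[251.2, 224.5], [252.7, 225.5], [253.1, 222.6], [255.1, 223.1], [253.7, 220.5], [255.8, 220.5]] [244.5 220.4]
```

jog_arm(deltas=[{"gripper":0,"offset":[-0.001,0.001,0],"rotation":[0,0,0]},{"gripper":0,"offset":[-0.001,0.001,0],"rotation":[0,0,0]},{"gripper":0,"offset":[-0.001,0.001,0],"rotation":[0,0,0]},{"gripper":0,"offset":[-0.001,0.001,0],"rotation":[0,0,0]},{"gripper":0,"offset":[0,0.001,0],"rotation":[0,0,0]},{"gripper":0,"offset":[0,0,0],"rotation":[0,0,0]}])

```text
clock: 21.1
position: [0.5263, -0.0348, 0.0308]
ee_rot: [0.088, 0.996, 0.0, 0.0]
ft_force: [-0.5, -0.9, 0.0]
grip_width: 0.003
grasp_force: 0.4
```

```bash
python3 b.py
```

```text
t 21.1 pos [ 0.5263 -0.0348  0.0308] F [-0.5 -0.9  0. ] M [-0.28  0.02 -0.08] g 0.003 zt [ 0.001 -0.    -1.   ] yt ang 79.95
rel pivot mm 12.4 -17.0
212 ..................................
213 ..................................
214 ..................................
215 ..................................
216 ..................................
217 ..................................
218 ..................................
219 ..................................
220 .......#..........................
221 .......#..........................
222 ........#.........##..............
223 ..................##..............
224 ..................#...............
225 ..................................
226 ..................................
227 ..................................
228 ..................................
229 ..................................
230 ..................................
231 ..................................
[[251.2, 224.5], [252.7, 225.5], [253.1, 222.6], [255.1, 223.1], [253.7, 220.5], [255.8, 220.5]] [244.5 220.4]
```

jog_arm(deltas=[{"gripper":0,"offset":[0,0.001,0],"rotation":[0,0,0]},{"gripper":0,"offset":[0,0.001,0],"rotation":[0,0,0]},{"gripper":0,"offset":[0,0.001,0],"rotation":[0,0,0]},{"gripper":0,"offset":[0,0.0005,0],"rotation":[0,0,0]},{"gripper":0,"offset":[0,0,0],"rotation":[0,0,0]}])

```text
clock: 21.65
position: [0.5267, -0.0313, 0.0308]
ee_rot: [0.088, 0.996, 0.0, 0.0]
ft_force: [-0.0, -1.7, -0.3]
grip_width: 0.004
grasp_force: 0.7
```

```bash
python3 b.py
```

```text
t 21.65 pos [ 0.5267 -0.0313  0.0308] F [-0.  -1.7 -0.3] M [-0.33 -0.13 -0.1 ] g 0.004 zt [ 0.  0. -1.] yt ang 79.95
rel pivot mm 12.2 -13.4
212 ..................................
213 ..................................
214 ..................................
215 ..................................
216 ..................................
217 ..................................
218 ..................................
219 .......#..........................
220 .......#..........#...............
221 .......#..........##..............
222 ........#.........##..............
223 ..................##..............
224 ..................................
225 ..................................
226 ..................................
227 ..................................
228 ..................................
229 ...........#......................
230 ..................................
231 ..................................
[[251.2, 224.5], [252.7, 225.5], [253.1, 222.6], [255.1, 223.1], [253.7, 220.5], [255.8, 220.5]] [244.5 220.4]
```

jog_arm(deltas=[{"gripper":0,"offset":[0,-0.003,0],"rotation":[0,0,0]},{"gripper":0,"offset":[0,-0.003,-0.002],"rotation":[0,0,0]},{"gripper":0,"offset":[0,0,-0.02],"rotation":[0,0,0]},{"gripper":0,"offset":[0,0,-0.04],"rotation":[0,0,0]},{"gripper":0,"offset":[0.02,0.03,-0.03],"rotation":[0,0,0]},{"gripper":0,"offset":[0.02,0.03,-0.02],"rotation":[0,0,0]},{"gripper":0,"offset":[0.02,0.03,0],"rotation":[0,0,0]},{"gripper":0,"offset":[0.02,0.03,0],"rotation":[0,0,0]},{"gripper":0,"offset":[0,0,0],"rotation":[0,0,0]},{"gripper":0,"offset":[0,0,0],"rotation":[0,0,0]}])

```text
clock: 22.7
position: [0.4676, 0.0951, 0.1429]
ee_rot: [0.087, 0.996, 0.0, 0.0]
ft_force: [-0.0, -0.3, 0.2]
grip_width: -0.002
grasp_force: 0.0
```

```bash
python3 b.py
python3 - <<'E'
from h import *
im=cv2.imread("pics/side7.png")
cv2.imwrite("pics/s7c.png",cv2.resize(im[165:270,230:320],None,fx=5.7,fy=5.7,interpolation=cv2.INTER_CUBIC))
from meas import meas
for n in("side",): meas(n,im,"button")
E
```

```text
t 22.7 pos [0.4676 0.0951 0.1429] F [-0.  -0.3  0.2] M [-0.07 -0.   -0.04] g -0.002 zt [ 0.  0. -1.] yt ang 80.04
rel pivot mm -67.8 101.0
212 ..................................
213 ..................................
214 ..................................
215 ..................................
216 ..................................
217 ..................................
218 ..................................
219 ...........#......................
220 ...........#########..............
221 ..........###########.............
222 ........############..............
223 ...........#...#####..............
224 ..................................
225 ..................................
226 ..................................
227 ...........#......................
228 ...........#......................
229 ..................................
230 ..................................
231 ..................................
[[251.2, 224.5], [252.7, 225.5], [253.1, 222.6], [255.1, 223.1], [253.7, 220.5], [255.8, 220.5]] [244.5 220.4]
side button centre [ 0.5319 -0.0223] size 15 30 ang 8.13 area 346.0
```

View pics/s7c.png

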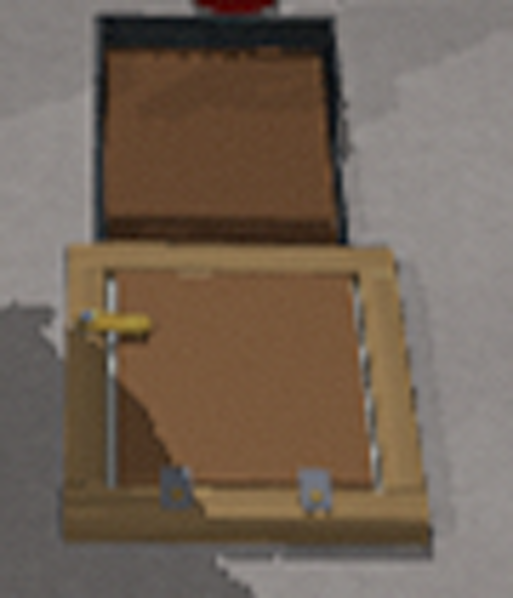

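The button (crop 85–150, row ~323) lies across the board within about 2° of square. The board is flat and under both tongues, the stack is undisturbed, and the arm is clear. Handing in.

```bash
python3 -c "
from workcell import workorder
print(workorder.hand_in())"
```

```text
the job is handed in; nothing more can be done
None
```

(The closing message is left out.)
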